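Close the packed parts carton

TASK

One of the two cartons on the plywood board has an orange ring packed in it: close that carton. Fold its narrow flap down flat first, then the wide flap down flat over it, and do not touch the other, empty carton.

Things in the scene. Friction and masses are not known exactly. Their poses are not given: they have to be found in the camera images.
- carton: Brown cardboard carton with an orange ring (70 mm wide, 12 high) loose inside; open top, 130 mm along its x, 160 along its y, walls 4, rim 60 mm up (64.5 on -y side). Fixed on a plywood board whose top is at z = 0.119 m. Origin: centre of its underside, z up. Narrow flap hinged on the +y side, wide flap on the -y side, creases along its x; both start about upright. No other flaps.
- carton_narrow (a joint): Narrow flap's angle, rad: 0 = closed, flat; 1.57 = upright; more leans outwards (limit 2.0). Crease at (0, +0.080, 0.060) m in the carton's frame; flap 126 mm along the crease, reaching 70 mm from it, 4 mm thick (closed: 60 to 64 mm above the origin). Stiff crease: it stays where left; about 1 N at its edge moves it.
- carton_wide (a joint): Wide flap's angle, rad, counted like the narrow one's. Crease at (0, -0.080, 0.0645) m in the carton's frame; flap 126 mm along the crease, reaching 105 mm from it, 4 mm thick (closed: 64.5 to 68.5 mm above the origin, its edge lapping over the narrow flap). It stays where left; about 1 N at its edge moves it.
- empty_carton: The other carton, same shape and size, also fixed, with its two flaps standing up the same way (up to 105 mm above its rim), but with nothing in it. Not to be touched. Origin: centre of its underside.

How it is judged:
By the outcome, as a careful person would: the job done as asked, in the order asked, and still so for the second after the job is handed in, with the robot touching nothing.
It also fails if it takes over 40 s, if anything falls off the work surface, if the arm or the gripper's body presses on something with over 40 N, if the wrist force passes 120 N, or if a joint passes its speed limit or range.

ROBOT

A 6-joint arm with a two-finger parallel gripper is mounted at the origin on a cart in front of the work surface, level with it; the furniture and walls round the work are solid. World frame = base frame: x ahead of the robot, y to its left, z up, the work surface at z = 0. Lengths are in mm, angles in rad, forces in N, time in s.
With the tool pointing down it reaches from about 400 to 925 mm from the base axis. Payload 12.5 kg.
Tool frame: the origin (TCP) lies at the very end of the fingers, on their centre line; the grasp point (between the pads) lies 19 mm behind it; z points along the fingers, x is the direction in which the jaws open and shut, and the axes are right-handed (so a half turn about z gives the same grasp; the last joint's range is limited). The gripper opens to 95 mm and grips with 3 to 60 N. Pads are 20 mm wide; open, the fingers measure 119 mm over their backs; the gripper's body (75 mm by 180 mm) begins 59 mm behind the grasp point.
Start: joints at [1.073, 0.491, 1.559, -0, 1.092, -0.106], TCP at [238.644, 577.666, 193.861] pointing down, gripper open.
Joint ranges: [-3.1, 3.1], [-0.84, 2.19], [0.05, 2.79], [-1.13, 4.28], [0.06, 2.93], [-2.69, 2.69]. Speed limits (rad/s): [2.22, 2.22, 2.79, 3.14, 3.14, 3.14].

INTERFACE

Orientations are given as [roll, pitch, yaw] about the fixed x, y, z axes, in that order (R = Rz(yaw) Ry(pitch) Rx(roll)).
In Python, from cell import state, viewer, ticket, look_for, regions_of gives the robot as it stands.
- The arm moves only by the shell command python3 -m inch 'ROWS'. ROWS is JSON, a list of rows, each a list of 7 numbers: the turn, a rotation vector about the world's x, y, z in degrees, then the shift along the world's x, y, z in mm, then the opening, from -1 (shut) to 1 (fully open). In form: [[rx, ry, rz, tx, ty, tz, hand], ...]. A call has 1 to 10 rows; each row shifts and turns the commanded pose from where the row before left it; what a row does not reach is not made up. A row lasts 1/10 s, in which the tool goes at most 50 mm and 8.59 degrees, less where a joint would pass 70% of its speed; a pose out of reach is approached as far as the arm can. A call with a gripper value outside its range is refused whole. The fingers move at their own pace and stop on an object; the grip force is fixed at half the most. Time passes only in rows, so rows that do not move let the fingers close. It gives the time, the measured TCP pose, the force and the opening at its end, in the units of the state.
- state(): the state, without advancing time (a new reading comes with each control period).
- viewer.read_camera(name): name is "side" or "top"; returns a dict with "color" (384x512x3 uint8, red, green, blue), "depth" (384x512 float32, mm along the optical axis (not along the pixel's ray), 0 where there is no reading), "fx", "fy", "cx", "cy" (pixels), "dist_coeffs" ([k1, k2, p1, p2, k3] as OpenCV has them; the pictures are not rectified), "position" and "orientation" of the camera in the world. Camera axes: x right, y down, z forward; pixel columns grow to the right and rows downward; lengths in mm; the calibration is good to about 2 mm. A picture is of the moment at which its call begins.
- ticket.job_done(): hands the job in, once; it reports no verdict.
Trained networks look in the newest picture that a camera, given by its name, has taken for a name from the list of things; names that differ only in an ending like _2 or _b are one class to them, and where a whole thing is asked for, a point or a joint stands for the part that bears it (a point fixed in the world has none). Each returns a list of dicts, best first, with "score" (0 to 1); they miss things now and then, are a little off and sometimes report something else, mostly with a low value. They report only what shows in the picture. A call takes as long as a camera call.
- look_for(name, camera): "box" ([left, top, right, bottom] as shares, 0 to 1, of the picture: columns of its width, rows of its height, round what is visible of it).
- regions_of(name, camera): "pixels" (384x512 bool, what is visible of it) and "box" ([left, top, right, bottom] as shares, 0 to 1, of the picture: columns of its width, rows of its height, round what is visible of it).
The state is a dict: "t": time; "joints": joint angles; "qvel": joint speeds; "tau": joint torques, N m; "eef_pos": TCP position; "tcp_rot": TCP orientation; "ft_force": force on the tool from outside, world axes, zero at the start; "moment": the same for the moment, N m; "opening": opening from 0.0 (shut) to 1.0 (fully open).
Only numpy, scipy, OpenCV 4.12 (cv2) and the standard library are available. Lean on these libraries where they do the work, as an engineer would, in place of code of your own. Each camera call takes 0.05 s, during which the arm holds its last target. There are 200 camera calls.

## Working session

There is one attempt and no reset: what is moved stays moved. The work goes in short steps, Python scripts to look and compute and a shell command to move; the robot and the scene stay as the last step left them, time stands still between calls to the robot, and variables do not carry over. Pictures are saved under pics/ and viewed, on a budget of 10 in all, crops included, one or two more only if the job needs it, and the job is handed in when it is done.

```bash
mkdir -p pics; ls
cat > h.py <<'E'
import numpy as np, cv2
from cell import state, viewer, look_for, regions_of
from scipy.spatial.transform import Rotation as R
def cam(n): return viewer.read_camera(n)
def Rc(c):
    o=np.array(c["orientation"],float)
    return o if o.shape==(3,3) else (R.from_euler('xyz',o).as_matrix() if o.size==3 else R.from_quat(o).as_matrix())
def cloud(c):
    h,w=c["depth"].shape
    K=np.array([[c["fx"],0,c["cx"]],[0,c["fy"],c["cy"]],[0,0,1]])
    u,v=np.meshgrid(np.arange(w),np.arange(h))
    p=cv2.undistortPoints(np.stack([u,v],-1).reshape(-1,1,2).astype(np.float64),K,np.array(c["dist_coeffs"])).reshape(h,w,2)
    d=c["depth"].astype(float)
    P=np.dstack([p*d[...,None],d])@Rc(c).T+np.array(c["position"])
    P[d==0]=np.nan
    return P
def save(c,f): cv2.imwrite('pics/'+f,c["color"][...,::-1])
E
python3 - <<'E'
from h import *
print(state())
out=[]
for n in("side","top"):
    c=cam(n);out.append(c["color"]);print(n,c["position"],c["orientation"],c["fx"])
    np.savez(n,P=cloud(c))
    for t in("carton","empty_carton","carton_narrow","carton_wide"):
        for r in regions_of(t,n):
            print(t,round(r["score"],2),np.round(np.array(r["box"])*[512,384,512,384]),np.nanmedian(cloud(c)[r["pixels"]],0).round())
    save(c,n+"0.png")
E
```

```text
pics
{'t': 0.0, 'joints': array([ 1.07338289e+00,  4.91534932e-01,  1.55945634e+00,  4.70892692e-06,
        1.09171577e+00, -1.05600550e-01]), 'qvel': array([-0.00074837, -0.00022952, -0.00090342, -0.00131572, -0.0010668 ,
       -0.00146845]), 'tau': array([-1.11886304e-03, -6.12631202e+01, -2.58179140e+01,  6.92363572e-02,
        4.82474989e-02, -4.02597516e-05]), 'eef_pos': array([238.51153125, 577.40235374, 193.27469594]), 'tcp_rot': array([-3.14147104e+00,  1.10773637e-03,  1.17898133e+00]), 'ft_force': array([-0.5005022 ,  0.23523446, -0.30894721]), 'moment': array([-0.02344524,  0.01170911, -0.01655994]), 'opening': 1.0031855123701878}
side [516.19895518 693.6308906  669.96062858] [-2.17019879  0.01012308  3.13239392] 367.2967364194822
carton 0.66 [190. 218. 298. 331.] [524. 220. 145.]
empty_carton 0.71 [212. 124. 264. 193.] [ 540. -146.  210.]
carton_narrow 0.79 [270. 222. 297. 295.] [451. 236. 229.]
carton_wide 0.55 [191. 238. 202. 301.] [597. 290. 255.]
top [ 301.99541575  -11.83556776 1479.0802714 ] [-2.95355849 -0.00600207 -1.55447591] 482.12869338278034
carton 0.83 [130. 152. 195. 225.] [548. 233. 132.]
empty_carton 0.71 [133. 150. 180. 167.] [604. 239. 247.]
carton_narrow 0.69 [141. 211. 193. 225.] [451. 214. 221.]
carton_wide 0.86 [130. 149. 183. 169.] [605. 239. 245.]
```

View pics/side0.png

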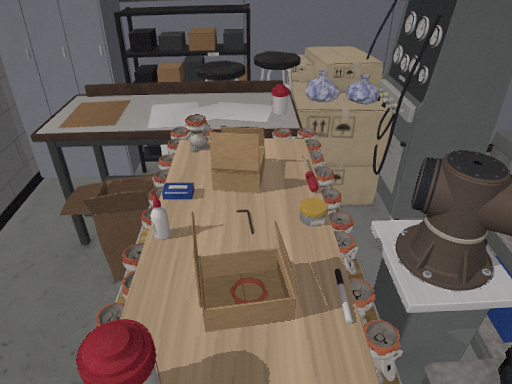

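View pics/top0.png

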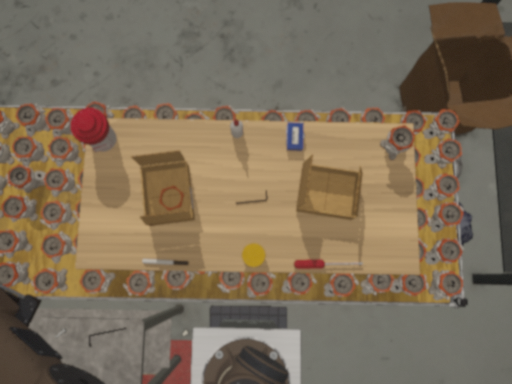

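The ring carton is the one nearest the side camera: the ring is at about (249,291) in the side picture and (172,197) in the top one. The empty carton is further away in y. Next I'll fit the carton's pose from the cloud.

Run:
```python
import numpy as np
for n in("side","top"):
    P=np.load(n+".npz")["P"].reshape(-1,3); P=P[~np.isnan(P[:,0])]
    m=(abs(P[:,0]-530)<160)&(abs(P[:,1]-235)<140)&(P[:,2]>192)&(P[:,2]<310); Q=P[m]
    for nm,q in(("near",Q[Q[:,0]<525]),("far",Q[Q[:,0]>=525])):
        if len(q)<10: print(n,nm,len(q));continue
        c=np.median(q,0); q=q[np.linalg.norm(q-c,axis=1)<110]
        c=q.mean(0);u,s,v=np.linalg.svd(q-c); nrm=v[2]*np.sign(v[2][0])
        k=np.abs((q-c)@nrm)<6; q=q[k]; c=q.mean(0);u,s,v=np.linalg.svd(q-c,full_matrices=False);nrm=v[2]*np.sign(v[2][0])
        e=np.array([-nrm[1],nrm[0],0]);e/=np.linalg.norm(e); t=q@e
        print(n,nm,len(q),c.round(),nrm.round(3),"yaw n",np.degrees(np.arctan2(nrm[1],nrm[0])).round(1),"zr",np.percentile(q[:,2],[1,99]).round(),"ext",np.percentile(t-c@e,[1,99]).round())
        print("  mid-e point", (c+e*(np.percentile(t-c@e,1)+np.percentile(t-c@e,99))/2).round(), "x at z=180", (c+ (np.array([nrm[0],nrm[1],0])*(nrm[2]*(c[2]-180))/(nrm[0]**2+nrm[1]**2))).round())
    # rim + walls
    m=(abs(P[:,0]-530)<130)&(abs(P[:,1]-235)<120)&(P[:,2]>170)&(P[:,2]<184); q=P[m]
    import cv2
    print(n,"rim",len(q),cv2.minAreaRect(q[:,:2].astype(np.float32)))
```

```text
side near 316 [453. 232. 231.] [ 0.974  0.155 -0.168] yaw n 9.0 zr [193. 250.] ext [-75.  49.]
  mid-e point [455. 219. 231.] x at z=180 [444. 230. 231.]
side far 328 [600. 264. 261.] [0.991 0.134 0.001] yaw n 7.7 zr [195. 290.] ext [-84.  39.]
  mid-e point [603. 241. 261.] x at z=180 [600. 264. 261.]
side rim 1074 ((523.2603149414062, 227.25271606445312), (162.43505859375, 134.48617553710938), 8.513821601867676)
top near 416 [452. 215. 225.] [ 0.966  0.144 -0.214] yaw n 8.5 zr [193. 251.] ext [-61.  62.]
  mid-e point [452. 215. 225.] x at z=180 [442. 213. 225.]
top far 516 [604. 238. 248.] [ 0.989  0.148 -0.   ] yaw n 8.5 zr [193. 292.] ext [-62.  62.]
  mid-e point [604. 238. 248.] x at z=180 [604. 238. 248.]
top rim 295 ((524.2080078125, 226.55654907226562), (165.00784301757812, 130.874755859375), 8.262088775634766)
```

Both views agree. The carton's centre is about (524,227) and its inward axis n is (0.989,0.148), at 8.5°. The narrow flap is on the robot side, with its crease midpoint at (445,215,179) and angle about 1.37. The wide flap is on the far side, with its crease at (603,239,183.5), upright to z = 290. First I'll raise the arm, then shut the gripper and move outside the narrow flap.

```bash
python3 -m inch '[[0,0,0,0,0,45,-1],[0,0,0,0,0,45,-1],[0,0,0,0,0,45,-1],[0,0,4.4,17,-40,0,-1],[0,0,4.4,17,-40,0,-1],[0,0,4.4,17,-40,0,-1],[0,0,4.4,17,-40,0,-1],[0,0,4.4,17,-40,0,-1],[0,0,4.4,17,-40,0,-1],[0,0,4.4,17,-40,0,-1]]'
```

```text
t: 1.5
eef_pos: [357.9, 296.0, 329.1]
tcp_rot: [3.141, -0.0, 1.72]
ft_force: [1.0, -0.0, 0.3]
opening: 0.214
```

```bash
python3 -m inch '[[0,0,0,19,-44,0,-1],[0,0,0,19,-44,0,-1],[0,0,0,0,0,-40,-1],[0,0,0,0,0,-40,-1],[0,0,0,0,0,-24,-1],[0,0,0,0,0,0,-1]]'
python3 - <<'E'
from h import *
print(state()["eef_pos"],state()["ft_force"])
c=cam("side");save(c,"side1.png")
# narrow path
n=np.array([.989,.148]);c0=np.array([445,215]);prev=None
for th in [75,65,55,45,35,25,15,8,2,-1]:
    t=np.radians(th); r=58
    s=r*np.cos(t)-4*np.sin(t)-10; z=179+r*np.sin(t)+4*np.cos(t)
    print(th,(c0+s*n).round(),round(z))
E
```

```text
t: 2.1
eef_pos: [394.5, 209.0, 222.7]
tcp_rot: [-3.137, 0.001, 1.716]
ft_force: [-0.3, 0.1, 0.0]
opening: 0.006
[394.46300197 209.03385872 222.6599813 ] [-0.3014622   0.08421842  0.00818802]
75 [446. 215.] 236
65 [456. 217.] 233
55 [465. 218.] 229
45 [473. 219.] 223
35 [480. 220.] 216
25 [485. 221.] 207
15 [489. 222.] 198
8 [491. 222.] 191
2 [492. 222.] 185
-1 [493. 222.] 182
```

View pics/side1.png

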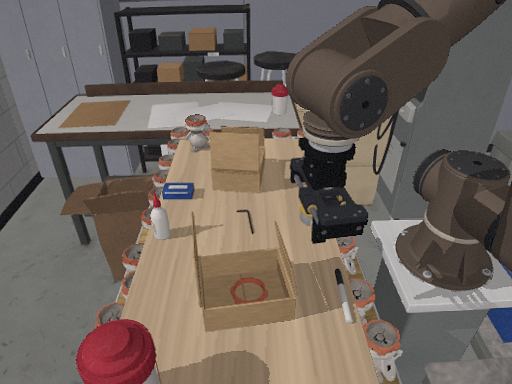

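The hand stands outside the narrow flap, with its fingertips at about (330,232) in the side picture. Both flaps are still upright and untouched. Now I'll fold the narrow flap along its arc.

```bash
python3 -m inch '[[0,0,0,25,3,6,-1],[0,0,0,16,2,4,-1],[0,0,0,10,1,1,-1],[0,0,0,10,2,-3,-1],[0,0,0,9,1,-4,-1],[0,0,0,8,1,-6,-1]]'; python3 -m inch '[[0,0,0,7,1,-7,-1],[0,0,0,5,1,-9,-1],[0,0,0,4,1,-9,-1],[0,0,0,2,0,-7,-1],[0,0,0,1,0,-6,-1],[0,0,0,0,0,0,-1]]'
```

```text
t: 2.75
eef_pos: [476.1, 220.4, 224.6]
tcp_rot: [3.135, -0.001, 1.717]
ft_force: [7.9, 1.1, 31.2]
opening: 0.006
t: 3.35
eef_pos: [513.8, 226.4, 195.8]
tcp_rot: [3.087, -0.005, 1.716]
ft_force: [67.7, 6.0, 43.5]
opening: 0.006
```

The force is much higher than a 1 N crease should give, and the TCP is past where I commanded it. I'll look before moving again.

Run:
```python
from h import *
s=state();print(s["eef_pos"],s["ft_force"],s["tcp_rot"])
c=cam("side");im=c["color"][170:340,150:400,::-1];cv2.imwrite("pics/side2.png",cv2.resize(im,None,fx=3,fy=3))
```

```text
[513.76522771 226.37842201 195.79918105] [67.73351096  6.04368752 43.5303727 ] [ 3.08746167 -0.0050041   1.71605894]
```

View pics/side2.png

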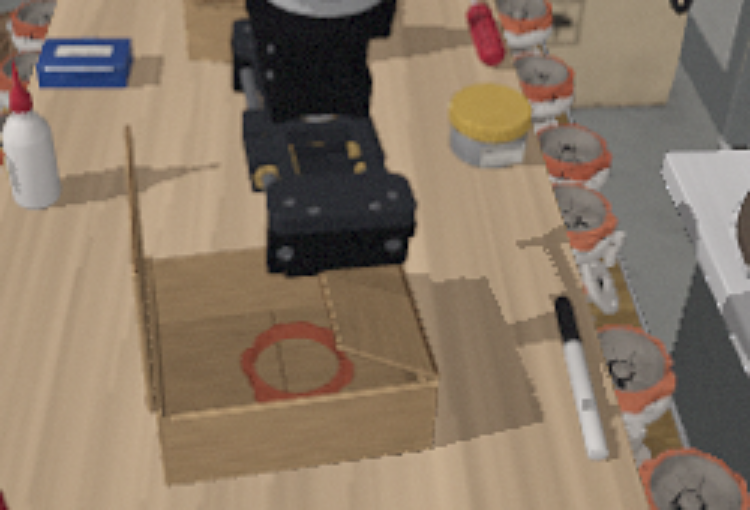

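Run:
```python
from h import *
s=state();print(s["eef_pos"],s["ft_force"],s["tcp_rot"],s["moment"])
n=np.array([.989,.148,0]);e=np.array([-.148,.989,0]);c0=np.array([445,215,179.])
def proj(c,p):
    K=np.array([[c["fx"],0,c["cx"]],[0,c["fy"],c["cy"]],[0,0,1]])
    q=(np.array(p)-c["position"])@Rc(c)
    return cv2.projectPoints(q.reshape(1,3),np.zeros(3),np.zeros(3),K,np.array(c["dist_coeffs"]))[0].ravel().round()
c=cam("side");P=cloud(c);print("tcp px side",proj(c,s["eef_pos"]))
Q=P-c0
S=Q@n;E=Q@e;Z=Q[...,2]
m=(S>3)&(S<75)&(E>20)&(E<62)&(Z>-5)&(Z<80)
for lo in range(0,75,8):
    k=m&(S>=lo)&(S<lo+8); print(lo,k.sum(),np.percentile(Z[k],[10,50,90]).round() if k.any() else '')
d=cam("top");print("tcp px top",proj(d,s["eef_pos"]))
P=cloud(d);Q=P-c0;S=Q@n;E=Q@e;Z=Q[...,2]
for a,b in((-62,-30),(-30,30),(30,62)):
  m=(E>a)&(E<b)&(Z>-5)&(Z<200)
  print([(lo,int(np.median(Z[m&(S>=lo)&(S<lo+10)])) if (m&(S>=lo)&(S<lo+10)).any() else None) for lo in range(0,170,10)])
a=d["color"][140:250,110:240,::-1]
b=c["color"][170:330,150:350,::-1]
cv2.imwrite("pics/top2.png",cv2.resize(a,None,fx=5,fy=5,interpolation=cv2.INTER_CUBIC))
```

```text
[513.63041854 226.33774237 195.95344896] [67.16383587  5.8170179  43.9871784 ] [ 3.08770149 -0.00496292  1.71602106] [  1.15009861 -12.56978454  -0.06510682]
tcp px side [250. 269.]
0 50 [5. 7. 8.]
8 72 [ 9. 11. 13.]
16 72 [14. 17. 19.]
24 73 [19. 21. 23.]
32 74 [24. 27. 29.]
40 80 [29. 31. 34.]
48 79 [34. 36. 39.]
56 48 [38. 39. 40.]
64 0 
72 1 [-1. -1. -1.]
tcp px top [164. 195.]
[(0, 7), (10, 13), (20, 19), (30, 28), (40, 33), (50, 159), (60, 158), (70, 158), (80, 158), (90, None), (100, None), (110, None), (120, None), (130, None), (140, -1), (150, 9), (160, 59)]
[(0, None), (10, None), (20, None), (30, None), (40, None), (50, None), (60, None), (70, None), (80, None), (90, None), (100, None), (110, None), (120, None), (130, None), (140, None), (150, 6), (160, 107)]
[(0, None), (10, None), (20, None), (30, None), (40, None), (50, None), (60, None), (70, None), (80, None), (90, None), (100, None), (110, None), (120, None), (130, None), (140, None), (150, 103), (160, 107)]
```

View pics/top2.png

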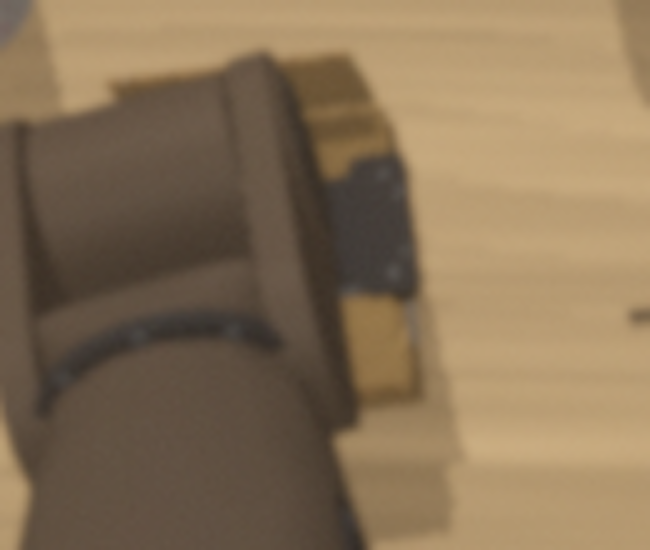

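The fingers slipped over the flap's edge: the flap is at about 31° and the fingers are just inside it. I'll relieve the force, lift out, then come back at a smaller radius and press down slowly.

```bash
python3 -m inch '[[0,0,0,12,2,4,-1],[0,0,0,12,2,5,-1],[0,0,0,5,1,6,-1],[0,0,0,0,0,0,-1]]'; python3 -m inch '[[0,0,0,0,0,20,-1],[0,0,0,0,0,25,-1],[0,0,0,0,0,20,-1],[0,0,0,0,0,0,-1]]'
```

```text
t: 3.9
eef_pos: [521.8, 227.7, 199.9]
tcp_rot: [-3.141, -0.0, 1.717]
ft_force: [-0.3, -0.4, -0.6]
opening: 0.007
t: 4.3
eef_pos: [521.7, 227.9, 266.6]
tcp_rot: [3.139, -0.001, 1.717]
ft_force: [0.8, 0.4, -0.2]
opening: 0.005
```

```bash
python3 -m inch '[[0,0,0,-20,-3.5,0,-1],[0,0,0,-19,-3.5,0,-1],[0,0,0,0,0,-20,-1],[0,0,0,0,0,-15,-1],[0,0,0,0,0,0,-1]]'; python3 -m inch '[[0,0,0,0,0,-5,-1],[0,0,0,0,0,-5,-1],[0,0,0,0,0,-5,-1],[0,0,0,0,0,-5,-1],[0,0,0,0,0,0,-1]]'
```

```text
t: 4.8
eef_pos: [480.9, 220.3, 227.2]
tcp_rot: [-3.137, 0.001, 1.717]
ft_force: [0.1, 0.4, 0.6]
opening: 0.003
t: 5.3
eef_pos: [482.4, 220.6, 209.2]
tcp_rot: [-3.141, 0.0, 1.716]
ft_force: [-0.2, 1.2, -0.1]
opening: 0.005
```

```bash
python3 -m inch '[[0,0,0,0,0,-4,-1],[0,0,0,0,0,-4,-1],[0,0,0,0,0,-4,-1],[0,0,0,0,0,-4,-1],[0,0,0,0,0,0,-1]]';  python3 -m inch '[[0,0,0,0,0,-3,-1],[0,0,0,0,0,-3,-1],[0,0,0,0,0,-3,-1],[0,0,0,0,0,0,-1],[0,0,0,0,0,0,-1]]'
python3 - <<'E'
from h import *
n=np.array([.989,.148,0]);e=np.array([-.148,.989,0]);c0=np.array([445,215,179.])
c=cam("side");P=cloud(c)
Q=P-c0
S=Q@n;E=Q@e;Z=Q[...,2]
m=(S>0)&(S<90)&(E>15)&(E<58)&(Z>-15)&(Z<80)
print([(lo,int(np.median(Z[m&(S>=lo)&(S<lo+8)]))) for lo in range(0,88,8) if (m&(S>=lo)&(S<lo+8)).any()])
E
```

```text
t: 5.8
eef_pos: [482.4, 220.6, 193.3]
tcp_rot: [-3.141, 0.0, 1.717]
ft_force: [0.1, -0.8, 0.6]
opening: 0.004
t: 6.3
eef_pos: [482.6, 220.7, 184.8]
tcp_rot: [-3.141, -0.0, 1.717]
ft_force: [-0.8, 0.5, 0.7]
opening: 0.004
[(0, 5), (8, 8), (16, 12), (24, 16), (32, 20), (40, 23), (48, 27), (56, 30), (64, 30)]
```

Forces are near zero, but the cloud shows the flap still at about 24° with the tip nominally below it. I need to see this.

Run:
```python
from h import *
c=cam("side");im=c["color"][190:340,170:330,::-1];cv2.imwrite("pics/side3.png",cv2.resize(im,None,fx=4,fy=4,interpolation=cv2.INTER_CUBIC))
```

```text
(no output)
```

View pics/side3.png

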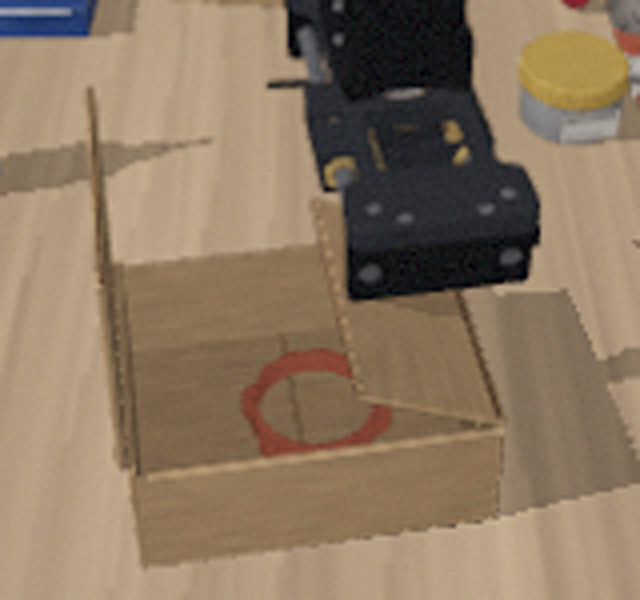

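Run:
```python
from h import *
s=state();T=s["eef_pos"];print(T,s["tcp_rot"],s["joints"])
n=np.array([.989,.148,0]);e=np.array([-.148,.989,0]);c0=np.array([445,215,179.])
c=cam("side");P=cloud(c)
K=np.array([[c["fx"],0,c["cx"]],[0,c["fy"],c["cy"]],[0,0,1]])
for dz in(0,20,40,60,80):
    q=(T+[0,0,dz]-c["position"])@Rc(c); print(dz,cv2.projectPoints(q.reshape(1,3),np.zeros(3),np.zeros(3),K,np.array(c["dist_coeffs"]))[0].ravel().round())
dark=(c["color"].max(2)<70)
Q=P-T
for lo in range(-30,200,15):
    k=dark&(abs(Q[...,0])<150)&(abs(Q[...,1])<150)&(Q[...,2]>=lo)&(Q[...,2]<lo+15)
    if k.sum()>8: print(lo,k.sum(),"s",np.percentile((Q@n)[k],[2,50,98]).round(),"e",np.percentile((Q@e)[k],[2,50,98]).round())
for v in range(215,300,4): print(v,[tuple((P[v,u]-c0).round().astype(int)) if P[v,u,0]==P[v,u,0] else None for u in(262,272,282)])
```

```text
[482.5996215  220.66981553 184.86660618] [-3.14149666e+00 -5.92268364e-05  1.71664995e+00] [ 3.04320714e-01  3.67698032e-01  1.80025642e+00  8.90378748e-05
  9.73723651e-01 -1.41237930e+00]
0 [267. 270.]
20 [267. 262.]
40 [267. 254.]
60 [268. 246.]
80 [268. 237.]
90 133 s [-32.   5.  33.] e [-76.  81.  83.]
105 406 s [-32.   4.  33.] e [-75.  81.  83.]
120 612 s [-33.   9.  33.] e [-74.  23.  90.]
135 1361 s [-31.   4.  32.] e [-71.  65.  90.]
150 290 s [-25.   3.  22.] e [-33.  13.  17.]
165 245 s [-24.  -0.  21.] e [ 0. 13. 17.]
180 154 s [-31.  11.  33.] e [-32.  15.  18.]
195 444 s [-34.   8.  35.] e [-9. 29. 37.]
215 [(np.int64(49), np.int64(25), np.int64(147)), (np.int64(33), np.int64(27), np.int64(148)), (np.int64(18), np.int64(27), np.int64(148))]
219 [(np.int64(49), np.int64(33), np.int64(145)), (np.int64(33), np.int64(27), np.int64(140)), (np.int64(18), np.int64(27), np.int64(140))]
223 [(np.int64(50), np.int64(45), np.int64(147)), (np.int64(33), np.int64(23), np.int64(129)), (np.int64(17), np.int64(25), np.int64(131))]
227 [(np.int64(50), np.int64(54), np.int64(146)), (np.
[... 1876 characters left out ...]
.int64(12))]
283 [(np.int64(49), np.int64(58), np.int64(30)), (np.int64(31), np.int64(51), np.int64(22)), (np.int64(13), np.int64(43), np.int64(12))]
287 [(np.int64(49), np.int64(66), np.int64(30)), (np.int64(32), np.int64(60), np.int64(22)), (np.int64(14), np.int64(52), np.int64(13))]
291 [(np.int64(45), np.int64(-1), np.int64(-57)), (np.int64(33), np.int64(69), np.int64(22)), (np.int64(15), np.int64(64), np.int64(16))]
295 [(np.int64(46), np.int64(21), np.int64(-43)), (np.int64(27), np.int64(9), np.int64(-57)), (np.int64(8), np.int64(11), np.int64(-56))]
299 [(np.int64(46), np.int64(24), np.int64(-51)), (np.int64(27), np.int64(21), np.int64(-55)), (np.int64(15), np.int64(67), np.int64(0))]
```

```bash
cat >> h.py <<'E'
n=np.array([.989,.148,0]);e=np.array([-.148,.989,0]);c0=np.array([445,215,179.])
def prof(a=15,b=58,lo=0,hi=90,name="side",zmax=120):
    c=cam(name);Q=cloud(c)-c0;S=Q@n;E=Q@e;Z=Q[...,2]
    m=(E>a)&(E<b)&(Z>-15)&(Z<zmax)
    print(name,[(l,int(np.median(Z[m&(S>=l)&(S<l+8)]))) for l in range(lo,hi,8) if (m&(S>=l)&(S<l+8)).sum()>3],state()["ft_force"].round(1))
    return c
E
python3 -m inch '[[0,0,0,0,0,-2,-1],[0,0,0,0,0,-2,-1],[0,0,0,0,0,-2,-1],[0,0,0,0,0,0,-1]]'; python3 -c "
from h import *
prof();prof(-58,-15)"
```

```text
t: 6.85
eef_pos: [482.5, 220.6, 178.5]
tcp_rot: [-3.141, 0.0, 1.717]
ft_force: [1.2, -0.4, 0.1]
opening: 0.002
side [(0, 5), (8, 7), (16, 10), (24, 13), (32, 15), (40, 18), (48, 20), (56, 23), (64, 103)] [ 0.4  0.2 -0.2]
side [(48, 21), (56, 25), (64, 26)] [-0.1  0.5 -0.1]
```

The flap follows the fingers with only light force, so with the jaws shut the real finger ends sit about 20 mm above the reported TCP. I'll carry on down.

```bash
python3 -m inch '[[0,0,0,0,0,-3,-1],[0,0,0,0,0,-3,-1],[0,0,0,0,0,-3,-1],[0,0,0,0,0,-2,-1],[0,0,0,0,0,0,-1]]'; python3 -c "
from h import *
prof()"; python3 -m inch '[[0,0,0,0,0,-2,-1],[0,0,0,0,0,-2,-1],[0,0,0,0,0,0,-1]]'; python3 -c "
from h import *
prof()"
```

```text
t: 7.45
eef_pos: [482.4, 220.6, 167.5]
tcp_rot: [-3.141, 0.0, 1.717]
ft_force: [-0.3, -0.3, 0.8]
opening: 0.002
side [(0, 4), (8, 4), (16, 6), (24, 6), (32, 7), (40, 8), (48, 9), (56, 10), (64, 11)] [-0.3  0.4 -0.1]
t: 7.8
eef_pos: [482.5, 220.6, 163.6]
tcp_rot: [-3.141, -0.0, 1.716]
ft_force: [0.1, 0.5, -1.0]
opening: 0.004
side [(0, 4), (8, 3), (16, 5), (24, 5), (32, 5), (40, 5), (48, 4), (56, 5), (64, 6)] [ 0.6 -0.4 -0. ]
```

```bash
python3 -m inch '[[0,0,0,0,0,-2,-1],[0,0,0,0,0,-1,-1],[0,0,0,0,0,0,-1]]'; python3 -c "
from h import *
prof()"
```

```text
t: 8.15
eef_pos: [482.8, 220.7, 162.2]
tcp_rot: [3.14, -0.0, 1.717]
ft_force: [-4.0, -2.1, 16.8]
opening: 0.004
side [(0, 3), (8, 3), (16, 4), (24, 4), (32, 4), (40, 4), (48, 3), (56, 3), (64, 4)] [-4.1 -2.3 16.1]
```

The narrow flap is flat: its top is 3–4 mm above the crease along its whole length, with a 16 N press. Next I'll lift, pass over the wide flap, and come down outside it.

```bash
python3 -m inch '[[0,0,0,0,0,38,-1],[0,0,0,0,0,38,-1],[0,0,0,0,0,38,-1],[0,0,0,0,0,38,-1],[0,0,0,42.5,6.4,0,-1],[0,0,0,42.5,6.4,0,-1],[0,0,0,42.5,6.4,0,-1],[0,0,0,42.5,6.4,0,-1],[0,0,0,0,0,0,-1]]'; python3 -m inch '[[0,0,0,0,0,-35,-1],[0,0,0,0,0,-35,-1],[0,0,0,0,0,-6,-1],[0,0,0,0,0,0,-1]]'; python3 -c "
from h import *
prof()
c=prof(-62,62,130,190,zmax=115);save(c,'side4.png');prof(-62,62,130,190,'top',115);print((state()['eef_pos']-c0)@n)"
```

```text
t: 9.1
eef_pos: [656.0, 246.2, 309.8]
tcp_rot: [-3.139, 0.0, 1.716]
ft_force: [-0.4, 0.4, -0.1]
opening: 0.006
t: 9.5
eef_pos: [652.2, 246.3, 236.6]
tcp_rot: [-3.14, 0.0, 1.717]
ft_force: [0.0, -0.9, 1.6]
opening: 0.002
side [(0, 3), (8, 3), (16, 3), (24, 3), (32, 3), (40, 3), (48, 3), (56, 3), (64, 3)] [0.8 0.  1.1]
side [(130, -7), (138, -4), (146, -7), (154, 49), (162, 108)] [0.5 0.3 0.2]
top [(154, 41), (162, 105)] [ 0.8 -1.  -0.1]
210.57061882395354
```

View pics/side4.png

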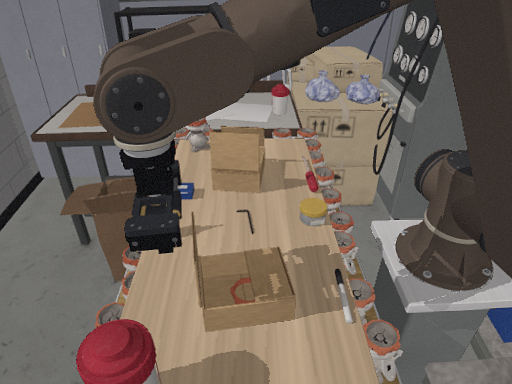

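The narrow flap lies flat (around (262,275)), the wide one stands upright at (195,260), and the hand is outside it at (155,240). Now for the wide flap, slowly.

```bash
python3 -m inch '[[0,0,0,-18,-2.7,0,-1],[0,0,0,-18,-2.7,0,-1],[0,0,0,-6.5,-1,-1,-1],[0,0,0,-6.5,-1,-1,-1],[0,0,0,-6.5,-1,-1,-1],[0,0,0,-6.5,-1,-1,-1],[0,0,0,0,0,0,-1]]'; python3 -m inch '[[0,0,0,-6,-0.8,-2,-1],[0,0,0,-6,-0.8,-3,-1],[0,0,0,-5.5,-0.8,-3,-1],[0,0,0,-5.5,-0.8,-3.5,-1],[0,0,0,0,0,0,-1]]'; python3 -c "
from h import *
print((state()['eef_pos']-c0)@n)
prof(20,60,40,170);prof(-60,-20,40,170,'top')"
```

```text
t: 10.35
eef_pos: [590.1, 236.8, 232.8]
tcp_rot: [-3.141, 0.0, 1.717]
ft_force: [-0.1, 0.0, -0.1]
opening: 0.005
t: 10.85
eef_pos: [566.7, 233.6, 220.9]
tcp_rot: [-3.14, 0.0, 1.717]
ft_force: [0.2, 0.1, -0.4]
opening: 0.001
123.13075522359287
side [(40, 3), (48, 3), (56, 3), (64, 3), (80, 81), (88, 80), (96, 71), (104, 63), (112, 55), (120, 46), (128, 38), (136, 30), (144, 21), (152, 13), (160, 9)] [-0.2  0.9  0.5]
top [(40, 3), (48, 5), (56, 4), (64, 3), (88, 82), (96, 74), (104, 66), (112, 57), (128, 43)] [ 0.8  0.1 -0.1]
```

```bash
python3 -m inch '[[0,0,0,-5,-0.7,-4,-1],[0,0,0,-5,-0.7,-5,-1],[0,0,0,-4,-0.6,-5,-1],[0,0,0,-3,-0.5,-5,-1],[0,0,0,-3,-0.5,-5,-1],[0,0,0,-2,-0.3,-5,-1],[0,0,0,-1,-0.2,-5,-1],[0,0,0,0,0,0,-1]]'; python3 -c "
from h import *
print((state()['eef_pos']-c0)@n)
prof(20,60,40,170)"
```

```text
t: 11.75
eef_pos: [544.3, 230.1, 186.6]
tcp_rot: [-3.14, 0.0, 1.717]
ft_force: [-0.1, 0.0, -0.4]
opening: 0.003
100.43985385811712
side [(40, 3), (48, 3), (56, 32), (64, 32), (72, 30), (80, 28), (88, 26), (96, 24), (104, 22), (112, 19), (120, 17), (128, 15), (136, 13), (144, 11), (152, 9), (160, 7)] [-0.2 -0.3 -0.6]
```

```bash
python3 -m inch '[[0,0,0,0,0,-5,-1],[0,0,0,0,0,-5,-1],[0,0,0,0,0,-4,-1],[0,0,0,0,0,-3,-1],[0,0,0,0,0,-2,-1],[0,0,0,0,0,0,-1]]'; python3 -c "
from h import *
prof(20,60,40,170)"
```

```text
t: 12.4
eef_pos: [544.6, 230.1, 168.0]
tcp_rot: [-3.141, 0.0, 1.717]
ft_force: [0.9, -0.1, -0.2]
opening: 0.007
side [(40, 3), (48, 3), (56, 9), (64, 9), (72, 8), (80, 9), (88, 9), (96, 9), (104, 9), (112, 8), (120, 8), (128, 8), (136, 7), (144, 7), (152, 7), (160, 6)] [-0.9  0.4 -0.4]
```

```bash
python3 -m inch '[[0,0,0,0,0,-2,-1],[0,0,0,0,0,-1.5,-1],[0,0,0,0,0,-1,-1],[0,0,0,0,0,0,-1]]'; python3 -c "
from h import *
prof(20,60,40,170)"
```

```text
t: 12.85
eef_pos: [545.0, 230.3, 166.6]
tcp_rot: [3.139, -0.0, 1.717]
ft_force: [-8.2, -2.6, 22.7]
opening: 0.005
side [(40, 3), (48, 3), (56, 7), (64, 7), (72, 7), (80, 8), (88, 8), (96, 8), (104, 8), (112, 8), (120, 7), (128, 8), (136, 7), (144, 7), (152, 7), (160, 6)] [-8.  -2.9 23.4]
```

Both flaps are flat, and the wide one was pressed with 23 N. I'll lift clear and check.

```bash
python3 -m inch '[[0,0,0,0,0,15,-1],[0,0,0,0,0,40,-1],[0,0,0,0,0,45,-1],[0,0,0,0,0,45,-1],[0,0,0,0,0,0,-1],[0,0,0,0,0,0,-1]]'; python3 -c "
from h import *
prof(20,60,0,170);c=prof(-20,20,0,170);save(c,'side5.png')"
```

```text
t: 13.5
eef_pos: [544.7, 230.2, 309.4]
tcp_rot: [3.14, -0.0, 1.717]
ft_force: [-0.1, 0.3, -0.0]
opening: 0.005
side [(0, 3), (8, 3), (16, 3), (24, 3), (32, 3), (40, 3), (48, 3), (56, 7), (64, 7), (72, 7), (80, 7), (88, 7), (96, 7), (104, 7), (112, 7), (120, 7), (128, 7), (136, 7), (144, 7), (152, 7), (160, 8)] [-0.9 -0.9 -0.7]
side [(0, 3), (8, 3), (16, 3), (24, 3), (32, 3), (40, 3), (48, 4), (56, 8), (64, 8), (72, 8), (80, 8), (88, 8), (96, 8), (104, 8), (112, 8), (120, 8), (128, 8), (136, 8), (144, 7), (152, 8)] [ 0.3 -0.6 -0.3]
```

View pics/side5.png

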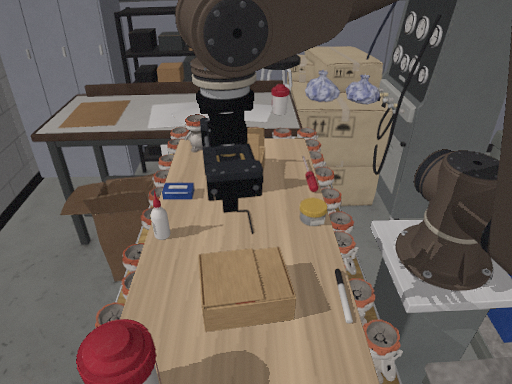

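The carton is closed, with the wide flap (left, edge near column 260) lying over the narrow one. The hand is clear above it and the empty carton is undisturbed.

```bash
python3 -c "
from cell import ticket
print(ticket.job_done())"
```

```text
the job is handed in; nothing more can be done
None
```

The carton with the orange ring is closed: the narrow flap went down first, then the wide flap over it. I handed the job in at about 14 s.

- **Final check:** after lifting clear, the side camera's depth showed both flaps flat. The narrow flap's top is about 3 mm above its crease and the wide flap's about 7–8 mm; flat should be 4 and 9.5 mm, so this is within the 2 mm calibration. The wrist force was near zero. I never moved the arm near the empty carton, and it looks unchanged in the last picture.
- **What went wrong:** on the first stroke the fingers slipped over the narrow flap's edge. The wrist force peaked at about 80 N (limit 120 N). I can't tell which part of the hand took that load, so I can't rule out the 40 N limit on the gripper's body. I lifted out and repeated the fold more slowly and closer to the crease.
- **Disagreement:** with the jaws shut, the finger ends pressed on the flaps about 20 mm above the reported TCP. I corrected for this on the wide flap.

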